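Correct an order tray of pipe elbows and put the fittings away

ROBOT

A 6-joint arm with a two-finger parallel gripper is mounted at the origin on the work surface. World frame = base frame: x ahead of the robot, y to its left, z up, the work surface at z = 0. Lengths are in m, angles in degrees, forces in N, time in s.
With the tool pointing down it reaches from about 0.4 to 0.825 m from the base axis. Payload 7 kg.
Tool frame: the origin (TCP) lies on the centre line of the jaws, within the pads' length; the fingertips stand 11 mm ahead of it and the grasp point (between the pads) lies 8 mm behind it; z points along the fingers, y is the line along which they close (so a half turn about z gives the same grasp; the last joint's range is limited). The gripper opens to 88 mm and grips with 3 to 60 N. Pads are 19 mm wide; open, the fingers measure 130 mm over their backs; the gripper's body (78 mm by 193 mm) begins 47 mm behind the grasp point.
Start: joints at [-56.889, 20.546, 0.682, 0, -70.136, -16.507], TCP at [0.193, -0.647, 0.238] pointing down, gripper open.
Joint ranges: [-176.03, 176.03], [-82.01, 121.73], [-58.28, 71.71], [-173.87, 95.51], [-174.79, -0.11], [-173.66, 173.66]. Speed limits (degrees/s): [136.94, 136.94, 172.46, 180, 180, 180].

INTERFACE

Orientations are given as [roll, pitch, yaw] about the fixed x, y, z axes, in that order (R = Rz(yaw) Ry(pitch) Rx(roll)).
In Python, from plant import r, capture, camera_model, job gives the robot as it stands.
- The arm moves only by the tool drive_tool, never from a script. Its argument "increments" is a list that holds one entry, the list of rows, each a list of 5 numbers: the gripper's target within -1 to 1 (fully open at 1, half-way at 0, shut at -1), then the shift along the tool's x, y, z scaled (see below), then the turn about the tool's z scaled (see below). In form: [[[gripper, tx, ty, tz, roll], ...]]. A call has 1 to 5 rows; each row is the pose to reach, as a shift and turn from the pose commanded when the call began, along the tool's axes at that moment, turning the shorter way round; what a row does not reach only later rows make up. The controller multiplies each number of a shift by 120 mm and each number of a turn by 360 degrees. A row lasts 1/8 s, in which the tool goes at most 62.5 mm and 10.7 degrees, less where a joint would pass 70% of its speed; a pose out of reach is approached as far as the arm can. A call with a number of a shift or a turn outside -1 to 1 is refused whole. A call with a gripper value outside its range is refused whole. The fingers move at their own pace and stop on an object; "squeeze" is the grip in N (left out, the last holds). Time passes only in rows, so rows that repeat a pose let the fingers close. It gives the time, the measured TCP pose, the force, the opening and the grip force at its end, in the units of the state.
- r.get_state(): the state, without advancing time (a new reading comes with each control period).
- capture(name): name is "scene" or "top" or "wrist"; returns the picture (420x560x3 uint8, red, green, blue); there is no depth.
- camera_model(name): a dict with "camera_matrix" (3x3 intrinsics, pixels), "rvec" (rotation vector, rad) and "tvec" (3), from world to camera coordinates, as OpenCV has them. Camera axes: x right, y down, z forward; pixel columns grow to the right and rows downward; lengths in m; the calibration is good to about 2 mm. A picture is of the moment at which its call begins: read the wrist's pose just before it. camera_model takes no time and is no camera call; for the wrist camera it gives the pose at the moment of the call.
- job.close_job(): hands the job in; it is judged then, once.
The state is a dict: "time_s": time; "joints": joint angles; "qd": joint speeds; "joint_torque": joint torques, N m; "tcp_pos": TCP position; "eef_rot": TCP orientation; "contact_force": force on the tool from outside, world axes, zero at the start; "moment": the same for the moment, N m; "gripper_width": finger opening in m; "gripper_force": force on a finger pad.
Only numpy, scipy, OpenCV 4.12 (cv2) and the standard library are available. Lean on these libraries where they do the work, as an engineer would, in place of code of your own. Each camera call takes 0.05 s, during which the arm holds its last target. There are 200 camera calls.

TASK

The turquoise order tray should hold three white pipe elbows, one flat in each bay, but a tee was picked into it by mistake: put the tee back in the blue stock bin and lay the spare elbow from the table flat in the bay where the tee was, leaving the two correct elbows in their bays. Put the other loose fittings away too, the white coupling in the yellow bin and the grey end cap in the red bin.

Things in the scene. Friction and masses are not known exactly. Their poses are not given: they have to be found in the camera images.
- tray: Fixed turquoise tray of three bays 112 x 112 mm inside. Origin: centre of its underside, in the middle bay; bay centres at y = -116, 0, +116 mm, x = 0; z up. Floor 4 mm thick, outer walls 30 mm and dividers 22 mm high, all 4 mm thick. At the start two bays hold elbows and one, any of the three, the tee
- elbow_a_center (a point): Correct elbow in the tray: white 90 degree pipe elbow lying flat, 61 x 61 mm, 32 mm thick. Site: middle of that square outline, 16 mm above its underside; z up. The axes of its legs cross at x = y = -14.5 mm; one leg runs from there along +x, the other along +y, each 45 mm long. The outer 24 mm of a leg is a socket of 32 mm diameter (28 before it), good to grip across
- elbow_b_center (a point): The other correct elbow in the tray; same shape, point and axes as the first
- tee_center (a point): The wrong part: white pipe tee lying flat, 90 (x) x 61 (y) mm, 32 mm thick. Site: middle of that outline, 16 mm above its underside; z up. Its run lies along x at y = -14.5 mm; its branch leaves the run's middle along +y and ends at y = +30.5 mm. The outer 24 mm of each end is a socket of 32 mm diameter (28 before it). In its bay the branch points to the tray's -x, within 10 degrees
- spare_center (a point): Spare elbow flat on the table, same shape, point and axes as those in the tray, any yaw. It, the coupling, the cap and two bystanders (brown tape roll, 80 mm across, 46 tall; black tape measure 62 x 36 mm, 58 tall) stand in random order in a row in front of the robot, about 145 mm apart
- coupling_center (a point): White straight pipe coupling standing on end on the table: cylinder of 33 mm diameter (35 at a ridge half-way up), 50 mm tall, dark bore on top. Site: its centre, 25 mm above its underside; z along its axis
- cap_center (a point): Grey end cap, ribbed, standing on the table closed side up: 42 mm diameter, 32 mm tall, sides upright to 24 mm. Site: its centre, 16 mm above its underside; z along its axis
- bin_tees: Blue open stock bin for tees, fixed, empty at the start, in any of three bin places. Origin: centre of its underside; x points to its back, away from the robot, z up. Inside 125 (x) x 130 (y) mm, floor and walls 4 mm thick; front wall (-x) 30 mm high, sides and back up to 56 mm
- bin_couplings: Yellow open stock bin for couplings, fixed, empty at the start, in any of three bin places. Origin: centre of its underside; x points to its back, away from the robot, z up. Inside 125 (x) x 130 (y) mm, floor and walls 4 mm thick; front wall (-x) 30 mm high, sides and back up to 56 mm
- bin_caps: Red open stock bin for end caps, fixed, empty at the start, in any of three bin places. Origin: centre of its underside; x points to its back, away from the robot, z up. Inside 125 (x) x 130 (y) mm, floor and walls 4 mm thick; front wall (-x) 30 mm high, sides and back up to 56 mm
Not all that is in view belongs to the job. What is shaped like the part that bears coupling_center but green or purple is not meant.

How it is judged (in metres and radians):
At the end, for the whole second after the job is handed in: Tee in the blue, coupling in the yellow, cap in the red bin (centre within 60 mm of the bin's middle along its x and y, under 55 mm up). One elbow flat in each tray bay (centre within 35 mm of the bay's middle, under 26 mm up, tilt under 0.15 rad, over 60 mm apart). All at rest, under 0.02 m/s (x of tee_center in the frame of bin_tees between -0.06 and 0.06 m and y of tee_center in the frame of bin_tees between -0.06 and 0.06 m and z of tee_center in the frame of bin_tees below 0.055 m and x of coupling_center in the frame of bin_couplings between -0.06 and 0.06 m and y of coupling_center in the frame of bin_couplings between -0.06 and 0.06 m and z of coupling_center in the frame of bin_couplings below 0.055 m and x of cap_center in the frame of bin_caps between -0.06 and 0.06 m and y of cap_center in the frame of bin_caps between -0.06 and 0.06 m and z of cap_center in the frame of bin_caps below 0.055 m and x of elbow_a_center in the frame of tray between -0.035 and 0.035 m and (y of elbow_a_center in the frame of tray between -0.151 and -0.081 m or y of elbow_a_center in the frame of tray between -0.035 and 0.035 m or y of elbow_a_center in the frame of tray between 0.081 and 0.151 m) and z of each of elbow_a_center, elbow_b_center, spare_center in the frame of tray below 0.026 m and angle between the z axis of each of elbow_a_center, elbow_b_center, spare_center and the z axis of tray, either way round below 0.15 rad and x of elbow_b_center in the frame of tray between -0.035 and 0.035 m and (y of elbow_b_center in the frame of tray between -0.151 and -0.081 m or y of elbow_b_center in the frame of tray between -0.035 and 0.035 m or y of elbow_b_center in the frame of tray between 0.081 and 0.151 m) and x of spare_center in the frame of tray between -0.035 and 0.035 m and (y of spare_center in the frame of tray between -0.151 and -0.081 m or y of spare_center in the frame of tray between -0.035 and 0.035 m or y of spare_center in the frame of tray between 0.081 and 0.151 m) and horizontal distance between elbow_a_center and elbow_b_center above 0.06 m and horizontal distance between each of elbow_a_center, elbow_b_center and spare_center above 0.06 m and linear speed of each of tee, coupling, cap, elbow_a, elbow_b, spare below 0.02 m/s); the robot touches nothing.
It fails at once if one of the two elbows that were rightly in the tray is taken out or shoved more than 55 mm (distance of any of elbow_a_center, elbow_b_center from where it was at the start of the episode above 0.055 m).
It also fails if it takes over 115 s, if anything falls off the work surface, if the arm or the gripper's body presses on something with over 40 N, if the wrist force passes 120 N, or if a joint passes its speed limit or range.

## Working session

There is one attempt and no reset: what is moved stays moved. The work goes in short steps, Python scripts to look and compute and a tool call to move; the robot and the scene stay as the last step left them, time stands still between calls to the robot, and variables do not carry over. Pictures are saved under pics/ and viewed, at most 14 in all, crops included, and the job is handed in when it is done.

Besides the shell and the picture viewer there is one more tool, called as name(argument=value, ...), one argument or row to a line, values as JSON. drive_tool: Moves the arm, as the interface text tells. Its arguments: {"type":"object","properties":{"increments":{"type":"array"},"squeeze":{"type":"number"}},"required":["increments"]}

```bash
mkdir -p pics; ls; cat > h.py <<'E'
import numpy as np, cv2
from plant import r, capture, camera_model, job
def snap(cam,name):
    m=camera_model(cam); im=capture(cam)
    cv2.imwrite(f'pics/{name}.png',cv2.cvtColor(im,cv2.COLOR_RGB2BGR)); np.savez(f'pics/{name}.npz',**m,im=im); return im,m
def px2w(m,u,v,z):
    K=np.array(m['camera_matrix']);R=cv2.Rodrigues(np.array(m['rvec'],float))[0];t=np.array(m['tvec'],float).ravel()
    d=R.T@np.linalg.inv(K)@[u,v,1.];c=-R.T@t
    return c+d*(z-c[2])/d[2]
E
python3 - <<'E'
from h import *
for c in('top','scene'):
    im,m=snap(c,c+'0'); print(c,{k:np.round(v,3).tolist() for k,v in m.items()})
print(r.get_state())
E
```

```text
pics
top {'camera_matrix': [[438.92, 0.0, 274.573], [0.0, 438.92, 209.406], [0.0, 0.0, 1.0]], 'rvec': [2.202, -2.193, 0.073], 'tvec': [-0.0, 0.442, 1.028]}
scene {'camera_matrix': [[412.731, 0.0, 281.124], [0.0, 412.731, 205.559], [0.0, 0.0, 1.0]], 'rvec': [1.358, 2.232, -0.879], 'tvec': [0.187, -0.252, 1.275]}
{'time_s': 0.1, 'joints': array([-5.68881169e+01,  2.05855193e+01,  6.39509146e-01, -1.63663933e-02,
       -7.01364988e+01, -1.65061355e+01]), 'qd': array([ 0.10394786, -0.20666776,  0.21447058,  0.08467956, -0.05804005,
       -0.0409741 ]), 'joint_torque': array([-9.62076811e-04, -5.84166133e+01,  2.93753654e+01,  7.01559126e+00,
        1.01581856e-02, -6.52761241e-05]), 'tcp_pos': array([ 0.1927441 , -0.6464591 ,  0.23674482]), 'eef_rot': array([ 1.79916520e+02, -8.69185120e-03, -1.63399818e+02]), 'contact_force': array([ 0.08588243, -0.31594479, -0.11473872]), 'moment': array([ 0.00426884,  0.02061318, -0.06543378]), 'gripper_force': 0.0, 'gripper_width': 0.08743266583823767}
```

View pics/top0.png

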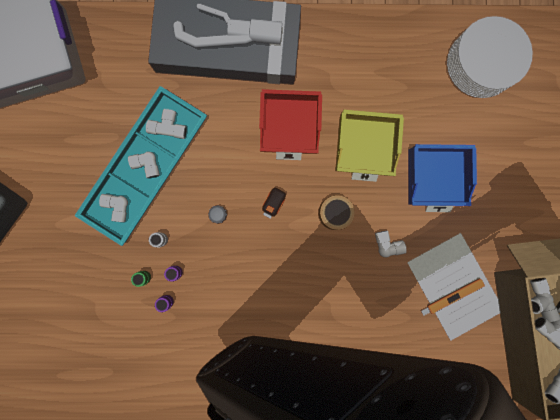

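View pics/scene0.png

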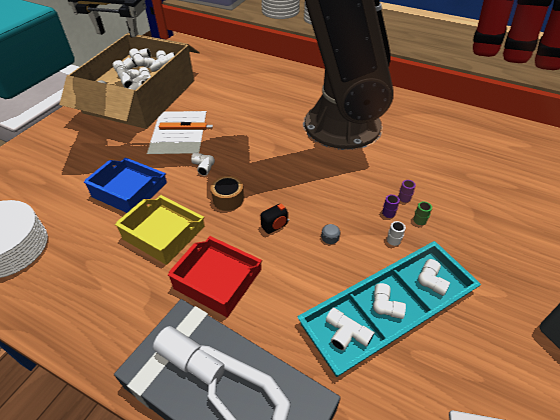

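The top view shows the tray with the tee at (167,125) and elbows at (143,163) and (115,207). The cap is at (218,213), the spare at (390,244), and the bins are red (290,122), yellow (369,143) and blue (442,175). Four things have the coupling's shape: green (140,279), purple (173,273), purple (164,303) and white (157,240). The white one fits. I'll enlarge to confirm.

```bash
python3 - <<'E'
import cv2,numpy as np
im=cv2.imread('pics/top0.png')
a=cv2.resize(im[80:320,70:240],None,fx=2.5,fy=2.5,interpolation=cv2.INTER_CUBIC)
b=cv2.resize(im[220:270,365:420],None,fx=6,fy=6,interpolation=cv2.INTER_CUBIC)
o=np.zeros((600,780,3),np.uint8);o[:a.shape[0],:a.shape[1]]=a;o[:300,430:760]=b
cv2.imwrite('pics/crop0.png',o)
E
```

```text
(no output)
```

View pics/crop0.png

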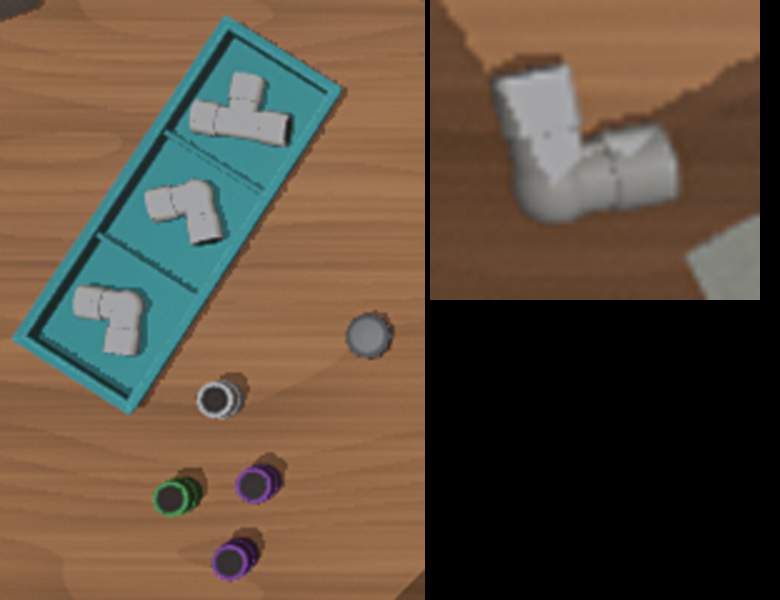

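The crop confirms it: the white coupling with the dark bore is at (157,240), and the green and purple ones are decoys. The tee sits in the upper bay with its branch up, and the spare has legs up (385,236) and right (403,247).

```bash
python3 - <<'E'
from h import *
d=np.load('pics/top0.npz');m={k:d[k] for k in d}
im=cv2.imread('pics/top0.png');hsv=cv2.cvtColor(im,cv2.COLOR_BGR2HSV)
c=lambda x,y:(70+x/2.5,80+y/2.5)
P={'tee':(c(240,120),.020),'teeL':(c(192,117),.020),'teeR':(c(290,128),.02),'teeB':(c(248,73),.02),
'elM':(c(200,198),.02),'elN':(c(125,305),.02),'couptop':(c(215,400),.05),'cap':(c(368,333),.032),
'spareCorner':((365+115/6,220+190/6),.016),'spUp':((365+103/6,220+70/6),.016),'spR':((365+247/6,220+165/6),.016),
'roll':((337,211),.046),'meas':((274,202),.058),
'trayT':(c(225,20),.03),'trayR':(c(340,92),.03),'trayL':(c(18,337),.03),'trayB':(c(130,410),.03)}
for k,(p,z) in P.items():
    w=px2w(m,*p,z);print(k,w.round(3),'reach',np.hypot(w[0],w[1]).round(3))
for n,lo,hi in(('tray',(85,120,60),(100,255,255)),('red',(0,180,60),(4,255,255)),('yel',(25,150,60),(35,255,255)),('blue',(105,150,60),(125,255,255))):
    k=cv2.inRange(hsv,lo,hi);cs=max(cv2.findContours(k,0,2)[0],key=cv2.contourArea);q=cv2.minAreaRect(cs)
    bx=cv2.boxPoints(q);z=.03 if n=='tray' else .05
    W=np.array([px2w(m,*b,z)[:2] for b in bx]);print(n,np.round(q[0]),W.mean(0).round(3),'corners',W.round(3).tolist())
E
```

```text
tee [0.634 0.26  0.02 ] reach 0.685
teeL [0.636 0.306 0.02 ] reach 0.706
teeR [0.626 0.213 0.02 ] reach 0.661
teeB [0.679 0.253 0.02 ] reach 0.725
elM [0.559 0.296 0.02 ] reach 0.633
elN [0.457 0.365 0.02 ] reach 0.585
couptop [0.369 0.271 0.05 ] reach 0.458
cap [0.431 0.135 0.032] reach 0.452
spareCorner [ 0.343 -0.257  0.016] reach 0.428
spUp [ 0.39  -0.253  0.016] reach 0.465
spR [ 0.353 -0.309  0.016] reach 0.469
roll [ 0.437 -0.142  0.046] reach 0.459
meas [0.456 0.003 0.058] reach 0.456
trayT [0.727 0.274 0.03 ] reach 0.776
trayR [0.658 0.164 0.03 ] reach 0.679
trayL [0.426 0.46  0.03 ] reach 0.627
trayB [0.359 0.354 0.03 ] reach 0.504
tray [141. 165.] [0.544 0.314] corners [[0.425, 0.465], [0.735, 0.275], [0.662, 0.163], [0.355, 0.354]]
red [312. 116.] [ 0.656 -0.084] corners [[0.705, -0.023], [0.735, -0.076], [0.607, -0.144], [0.578, -0.091]]
yel [391. 170.] [ 0.53  -0.266] corners [[0.529, -0.266], [0.529, -0.266], [0.532, -0.266], [0.532, -0.266]]
blue [444. 175.] [ 0.521 -0.387] corners [[0.59, -0.315], [0.591, -0.462], [0.452, -0.459], [0.451, -0.313]]
```

```bash
cat >> h.py <<'E'
def plan(*wps,g=1.0):
    """each wp (x,y,z,yaw); prints calls, from the present pose"""
    s=r.get_state();p=np.array(s['tcp_pos']);yaw=s['eef_rot'][2];print('at',p.round(4),'rot',s['eef_rot'].round(1),'t',round(s['time_s'],2),'w',round(s['gripper_width'],4))
    for w in wps:
        w=np.array(w,float);dy=(w[3]-yaw+180)%360-180;D=w[:3]-p
        n=int(max(1,np.ceil(max(np.linalg.norm(D)/.119,abs(dy)/50))))
        for i in range(n):
            a=np.radians(yaw);X=np.array([np.cos(a),np.sin(a),0]);Y=np.array([np.sin(a),-np.cos(a),0])
            d=D/n;v=[round(d@X/.12,3),round(d@Y/.12,3),round(-d[2]/.12,3),round(-dy/n/360,4)]
            nr=max(np.ceil(np.linalg.norm(d)/.0625),np.ceil(abs(dy/n)/10.7))
            print([g]+v,'rows',int(nr));yaw+=dy/n;p=p+d
E
python3 - <<'E'
from h import *
d=np.load('pics/top0.npz');m={k:d[k] for k in d}
B={'red':[(261,91),(321,91),(319,153),(261,152)],'yel':[(341,111),(403,113),(397,176),(338,171)],'blue':[(409,146),(476,146),(474,205),(413,205)]}
for k,q in B.items():
    W=np.array([px2w(m,*c,.056 if i<2 else .030)[:2] for i,c in enumerate(q)]);print(k,W.mean(0).round(3),W.round(3).tolist())
plan((.62,.24,.24,171))
E
```

```text
red [ 0.644 -0.034] [[0.713, 0.034], [0.714, -0.104], [0.574, -0.102], [0.576, 0.034]]
yel [ 0.596 -0.219] [[0.667, -0.15], [0.663, -0.294], [0.52, -0.285], [0.532, -0.147]]
blue [ 0.52  -0.389] [[0.586, -0.306], [0.587, -0.461], [0.453, -0.466], [0.452, -0.322]]
at [ 0.1927 -0.6465  0.2367] rot [ 179.9   -0.  -163.4] t 0.1 w 0.0874
[1.0, np.float64(-0.614), np.float64(0.674), np.float64(-0.003), np.float64(0.0079)] rows 2
[1.0, np.float64(-0.579), np.float64(0.703), np.float64(-0.003), np.float64(0.0079)] rows 2
[1.0, np.float64(-0.544), np.float64(0.731), np.float64(-0.003), np.float64(0.0079)] rows 2
[1.0, np.float64(-0.507), np.float64(0.757), np.float64(-0.003), np.float64(0.0079)] rows 2
[1.0, np.float64(-0.469), np.float64(0.781), np.float64(-0.003), np.float64(0.0079)] rows 2
[1.0, np.float64(-0.429), np.float64(0.804), np.float64(-0.003), np.float64(0.0079)] rows 2
[1.0, np.float64(-0.389), np.float64(0.824), np.float64(-0.003), np.float64(0.0079)] rows 2
[1.0, np.float64(-0.348), np.float64(0.842), np.float64(-0.003), np.float64(0.0079)] rows 2
[1.0, np.float64(-0.305), np.float64(0.858), np.float64(-0.003), np.float64(0.0079)] rows 2
```

drive_tool(
  increments=[
    [[1,-0.61,0.67,0,0.008],[1,-0.61,0.67,0,0.008],[1,-0.61,0.67,0,0.008]],
  ],
  squeeze=30,
)

```text
time_s: 0.48
tcp_pos: [0.241, -0.5466, 0.238]
eef_rot: [180.0, 0.0, -166.1]
contact_force: [0.1, -0.4, 0.3]
gripper_width: 0.0876
gripper_force: 0.0
```

drive_tool(
  increments=[
    [[1,-0.58,0.7,0,0.008],[1,-0.58,0.7,0,0.008],[1,-0.58,0.7,0,0.008]],
  ],
)

```text
time_s: 0.85
tcp_pos: [0.2886, -0.4492, 0.2379]
eef_rot: [-180.0, 0.0, -169.0]
contact_force: [0.9, -1.3, 0.7]
gripper_width: 0.0875
gripper_force: 0.0
```

drive_tool(
  increments=[
    [[1,-0.54,0.73,0,0.008],[1,-0.54,0.73,0,0.008],[1,-0.54,0.73,0,0.008]],
  ],
)

```text
time_s: 1.23
tcp_pos: [0.3358, -0.3515, 0.2378]
eef_rot: [-180.0, 0.0, -171.9]
contact_force: [0.6, -0.2, -0.4]
gripper_width: 0.0877
gripper_force: 0.0
```

drive_tool(
  increments=[
    [[1,-0.51,0.76,0,0.008],[1,-0.51,0.76,0,0.008],[1,-0.51,0.76,0,0.008]],
  ],
)

```text
time_s: 1.6
tcp_pos: [0.384, -0.2529, 0.2377]
eef_rot: [-180.0, 0.0, -174.8]
contact_force: [-0.0, 0.1, 0.6]
gripper_width: 0.0877
gripper_force: 0.0
```

drive_tool(
  increments=[
    [[1,-0.47,0.78,0,0.008],[1,-0.47,0.78,0,0.008],[1,-0.47,0.78,0,0.008]],
  ],
)

```text
time_s: 1.98
tcp_pos: [0.432, -0.155, 0.2375]
eef_rot: [-180.0, -0.0, -177.7]
contact_force: [-0.4, 0.1, 1.0]
gripper_width: 0.0877
gripper_force: 0.0
```

drive_tool(
  increments=[
    [[1,-0.43,0.8,0,0.008],[1,-0.43,0.8,0,0.008],[1,-0.43,0.8,0,0.008]],
  ],
)

```text
time_s: 2.35
tcp_pos: [0.4799, -0.0573, 0.2372]
eef_rot: [-180.0, -0.0, 179.4]
contact_force: [-0.0, -0.4, -0.4]
gripper_width: 0.0877
gripper_force: 0.0
```

drive_tool(
  increments=[
    [[1,-0.39,0.82,0,0.008],[1,-0.39,0.82,0,0.008],[1,-0.39,0.82,0,0.008]],
  ],
)

```text
time_s: 2.72
tcp_pos: [0.5278, 0.0403, 0.2368]
eef_rot: [-180.0, -0.1, 176.5]
contact_force: [-0.9, -0.5, 0.2]
gripper_width: 0.0876
gripper_force: 0.0
```

drive_tool(
  increments=[
    [[1,-0.35,0.84,0,0.008],[1,-0.35,0.84,0,0.008],[1,-0.35,0.84,0,0.008]],
  ],
)

```text
time_s: 3.1
tcp_pos: [0.5759, 0.138, 0.2365]
eef_rot: [-179.9, -0.1, 173.6]
contact_force: [-0.8, 0.6, -0.4]
gripper_width: 0.0874
gripper_force: 0.0
```

drive_tool(
  increments=[
    [[1,-0.3,0.86,0,0.008],[1,-0.3,0.86,0,0.008],[1,-0.3,0.86,0,0.008],[1,-0.3,0.86,0,0.008]],
  ],
)

```text
time_s: 3.6
tcp_pos: [0.6221, 0.2345, 0.2371]
eef_rot: [-179.9, -0.1, 170.6]
contact_force: [-0.6, 0.2, -0.3]
gripper_width: 0.0878
gripper_force: 0.0
```

```bash
python3 - <<'E'
from h import *
plan((.664,.256,.1,173))
snap('wrist','w1')
E
```

```text
at [0.6221 0.2345 0.2371] rot [-1.799e+02 -1.000e-01  1.706e+02] t 3.6 w 0.0878
[1.0, np.float64(-0.158), np.float64(0.117), np.float64(0.571), np.float64(-0.0033)] rows 2
[1.0, np.float64(-0.16), np.float64(0.114), np.float64(0.571), np.float64(-0.0033)] rows 2
```

View pics/w1.png

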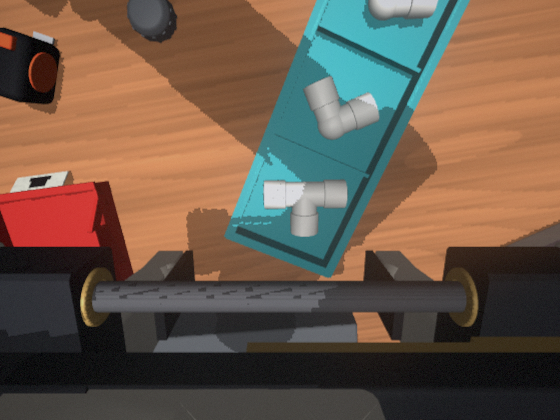

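The wrist view shows the tee with run ends at (264,194) and (347,193) and its branch end at (304,235).

```bash
python3 - <<'E'
from h import *
d=np.load('pics/w1.npz');m={k:d[k] for k in d}
for n,p,z in(('L',(264,194),.02),('R',(347,193),.02),('B',(304,235),.02),('axis',(305,194),.036),('trayFR',(227,236),.03),('trayFL',(330,276),.03)):print(n,px2w(m,*p,z).round(4))
E
```

```text
L [0.6235 0.2176 0.02  ]
R [0.6375 0.3091 0.02  ]
B [0.6786 0.2547 0.02  ]
axis [0.6275 0.262  0.036 ]
trayFR [0.6621 0.1689 0.03  ]
trayFL [0.7298 0.2771 0.03  ]
```

```bash
python3 - <<'E'
from h import *
plan((.662,.2545,.12,171.3),(.662,.2545,.018,171.3),g=0)
E
```

```text
at [0.622  0.2344 0.2375] rot [-180.    -0.   170.6] t 3.65 w 0.0874
[0, np.float64(-0.151), np.float64(0.11), np.float64(0.49), np.float64(-0.001)] rows 2
[0, np.float64(-0.151), np.float64(0.109), np.float64(0.49), np.float64(-0.001)] rows 2
[0, np.float64(0.0), np.float64(0.0), np.float64(0.85), np.float64(-0.0)] rows 2
```

drive_tool(
  increments=[
    [[0,-0.302,0.22,0.5,-0.002],[0,-0.302,0.22,0.98,-0.002],[0,-0.302,0.22,0.98,-0.002],[0,-0.302,0.22,0.98,-0.002]],
  ],
)

```text
time_s: 4.15
tcp_pos: [0.6627, 0.2561, 0.122]
eef_rot: [180.0, 0.1, 171.4]
contact_force: [-1.3, -0.5, 1.0]
gripper_width: 0.0534
gripper_force: 0.0
```

drive_tool(
  increments=[
    [[0,0,0,0.3,0],[0,0,0,0.6,0],[0,0,0,0.85,0],[0,0,0,0.85,0]],
  ],
)

```text
time_s: 4.65
tcp_pos: [0.6622, 0.2567, 0.0192]
eef_rot: [-180.0, 0.0, 171.4]
contact_force: [-0.8, 0.4, 0.3]
gripper_width: 0.0436
gripper_force: 0.0
```

drive_tool(
  increments=[
    [[-1,0,0,0,0],[-1,0,0,0,0],[-1,0,0,0,0],[-1,0,0,0,0]],
  ],
)

```text
time_s: 5.15
tcp_pos: [0.6637, 0.2578, 0.0211]
eef_rot: [179.9, 0.2, 171.4]
contact_force: [-1.1, -0.4, 8.4]
gripper_width: 0.0311
gripper_force: 30.0
```

drive_tool(
  increments=[
    [[-1,0,0,-0.15,0],[-1,0,0,-0.35,0],[-1,0,0,-0.7,0],[-1,0,0,-1,0],[-1,0,0,-1,0]],
  ],
)

```text
time_s: 5.78
tcp_pos: [0.6641, 0.2581, 0.1437]
eef_rot: [179.7, 0.4, 171.4]
contact_force: [0.4, 0.9, -1.5]
gripper_width: 0.0312
gripper_force: 30.0
```

```bash
python3 - <<'E'
from h import *
plan((.537,-.389,.14,180),(.537,-.389,.03,180),g=-1)
snap('wrist','w2')
E
```

```text
at [0.6641 0.2581 0.1437] rot [179.7   0.4 171.4] t 5.78 w 0.0312
[-1, np.float64(0.041), np.float64(-0.915), np.float64(0.005), np.float64(-0.004)] rows 2
[-1, np.float64(0.064), np.float64(-0.914), np.float64(0.005), np.float64(-0.004)] rows 2
[-1, np.float64(0.086), np.float64(-0.912), np.float64(0.005), np.float64(-0.004)] rows 2
[-1, np.float64(0.109), np.float64(-0.909), np.float64(0.005), np.float64(-0.004)] rows 2
[-1, np.float64(0.132), np.float64(-0.906), np.float64(0.005), np.float64(-0.004)] rows 2
[-1, np.float64(0.154), np.float64(-0.903), np.float64(0.005), np.float64(-0.004)] rows 2
[-1, np.float64(0.0), np.float64(-0.0), np.float64(0.917), np.float64(0.0)] rows 2
```

View pics/w2.png

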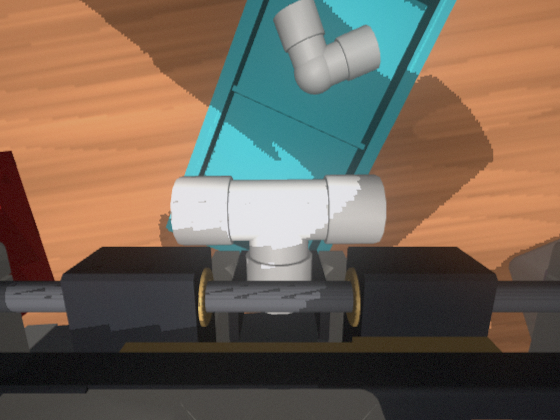

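The wrist view shows the tee held firmly by its branch (280,270), run level. Carrying it to the blue bin.

drive_tool(
  increments=[
    [[-1,0.04,-0.91,0,-0.004],[-1,0.04,-0.91,0,-0.004],[-1,0.04,-0.91,0,-0.004]],
  ],
)

```text
time_s: 6.2
tcp_pos: [0.6396, 0.1465, 0.1378]
eef_rot: [-180.0, -0.1, 172.7]
contact_force: [0.2, 0.7, -0.2]
gripper_width: 0.0314
gripper_force: 30.0
```

drive_tool(
  increments=[
    [[-1,0.06,-0.91,0,-0.004],[-1,0.06,-0.91,0,-0.004],[-1,0.06,-0.91,0,-0.004]],
  ],
)

```text
time_s: 6.58
tcp_pos: [0.6192, 0.0398, 0.1377]
eef_rot: [-180.0, -0.1, 174.1]
contact_force: [-0.1, 0.7, -0.4]
gripper_width: 0.0313
gripper_force: 30.0
```

drive_tool(
  increments=[
    [[-1,0.09,-0.91,0,-0.004],[-1,0.09,-0.91,0,-0.004],[-1,0.09,-0.91,0,-0.004]],
  ],
)

```text
time_s: 6.95
tcp_pos: [0.598, -0.0671, 0.1377]
eef_rot: [-180.0, -0.1, 175.6]
contact_force: [-0.0, -0.2, -0.6]
gripper_width: 0.0307
gripper_force: 30.0
```

drive_tool(
  increments=[
    [[-1,0.11,-0.91,0,-0.004],[-1,0.11,-0.91,0,-0.004],[-1,0.11,-0.91,0,-0.004]],
  ],
)

```text
time_s: 7.32
tcp_pos: [0.5771, -0.1747, 0.1376]
eef_rot: [-180.0, -0.0, 177.0]
contact_force: [0.3, 1.4, -0.8]
gripper_width: 0.0314
gripper_force: 30.0
```

drive_tool(
  increments=[
    [[-1,0.13,-0.91,0,-0.004],[-1,0.13,-0.91,0,-0.004],[-1,0.13,-0.91,0,-0.004]],
  ],
)

```text
time_s: 7.7
tcp_pos: [0.5565, -0.2827, 0.1375]
eef_rot: [-180.0, -0.0, 178.5]
contact_force: [0.6, -0.7, -0.4]
gripper_width: 0.0311
gripper_force: 30.0
```

drive_tool(
  increments=[
    [[-1,0.15,-0.9,0,-0.004],[-1,0.15,-0.9,0,-0.004],[-1,0.15,-0.9,0,-0.004],[-1,0.15,-0.9,0,-0.004]],
  ],
)

```text
time_s: 8.2
tcp_pos: [0.5366, -0.3878, 0.1376]
eef_rot: [180.0, -0.0, -179.9]
contact_force: [0.4, 0.3, -0.9]
gripper_width: 0.031
gripper_force: 30.0
```

```bash
python3 - <<'E'
from h import *
plan((.537,-.389,.03,180),g=-1)
d=np.load('pics/top0.npz');m={k:d[k] for k in d}
E
```

```text
at [ 0.5366 -0.3878  0.1376] rot [ 180.    -0.  -179.9] t 8.2 w 0.031
[-1, np.float64(-0.004), np.float64(-0.01), np.float64(0.896), np.float64(0.0002)] rows 2
```

drive_tool(
  increments=[
    [[-1,0,0,0.45,0],[-1,0,0,0.85,0],[-1,0,0,0.92,0],[-1,0,0,0.92,0]],
  ],
)

```text
time_s: 8.7
tcp_pos: [0.5368, -0.3883, 0.0283]
eef_rot: [-180.0, -0.0, -179.8]
contact_force: [0.8, 0.0, 0.5]
gripper_width: 0.0314
gripper_force: 30.0
```

drive_tool(
  increments=[
    [[0,0,0,0,0],[0,0,0,0,0],[0,0,0,0,0]],
  ],
)

```text
time_s: 9.07
tcp_pos: [0.5363, -0.3893, 0.0288]
eef_rot: [-180.0, 0.1, -180.0]
contact_force: [-0.0, -0.7, -0.4]
gripper_width: 0.0435
gripper_force: 0.0
```

drive_tool(
  increments=[
    [[0,0,0,-0.4,0],[0,0,0,-0.9,0],[0,0,0,-1,0],[0,0,0,-1,0]],
  ],
)

```text
time_s: 9.57
tcp_pos: [0.5362, -0.3893, 0.1491]
eef_rot: [-180.0, 0.2, -180.0]
contact_force: [-0.8, 0.3, -0.0]
gripper_width: 0.0442
gripper_force: 0.0
```

```bash
python3 - <<'E'
from h import *
snap('wrist','w3')
# spare: legs
c=np.array([.343,-.257]);u=np.array([.047,.004]);v=np.array([.010,-.052])
print(np.degrees(np.arctan2(*u[::-1])),np.degrees(np.arctan2(*v[::-1])))
plan((.42,-.27,.2,180),g=0)
E
```

```text
4.864514437760526 -79.11447294534128
at [ 0.5354 -0.3889  0.1473] rot [ 180.    0. -180.] t 9.62 w 0.0437
[0, np.float64(0.481), np.float64(0.495), np.float64(-0.219), np.float64(0.0)] rows 2
[0, np.float64(0.481), np.float64(0.495), np.float64(-0.219), np.float64(0.0)] rows 2
```

View pics/w3.png

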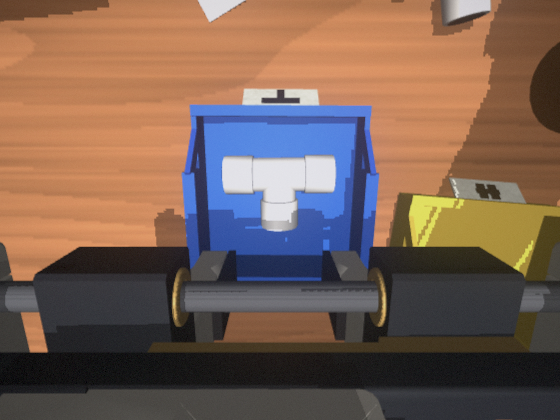

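The tee lies flat in the blue bin, centred at (280,185). Next is the spare.

drive_tool(
  increments=[
    [[0,0.45,0.5,-0.2,0],[0,0.87,0.95,-0.4,0],[0,0.87,0.95,-0.4,0],[0,0.87,0.95,-0.4,0]],
  ],
)

```text
time_s: 10.12
tcp_pos: [0.4295, -0.2737, 0.1954]
eef_rot: [180.0, -0.0, -179.9]
contact_force: [0.4, 0.1, 0.8]
gripper_width: 0.0439
gripper_force: 0.0
```

```bash
python3 - <<'E'
from h import *
plan()
snap('wrist','w4')
E
```

```text
at [ 0.4295 -0.2737  0.1954] rot [ 180.    -0.  -179.9] t 10.12 w 0.0439
```

View pics/w4.png

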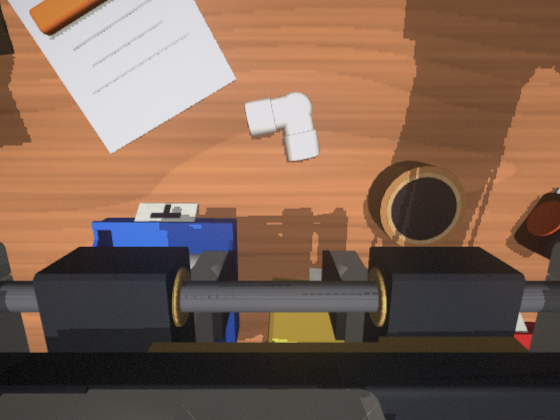

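The spare's legs cross near (294,111). One leg ends at (248,119), the other at (303,159).

```bash
python3 - <<'E'
from h import *
d=np.load('pics/w4.npz');m={k:d[k] for k in d}
for n,p in(('c',(294,110)),('A',(248,119)),('B',(303,159)),('Bs',(300,144))):
    w=px2w(m,*p,.016);print(n,w.round(4))
c,A,B=[px2w(m,*p,.016)[:2] for p in((294,110),(248,119),(303,159))]
print(np.degrees(np.arctan2(*(B-c)[::-1])),np.degrees(np.arctan2(*(A-c)[::-1])),np.linalg.norm(B-c),np.linalg.norm(A-c))
E
```

```text
c [ 0.3458 -0.2592  0.016 ]
A [ 0.3539 -0.3025  0.016 ]
B [ 0.3912 -0.2499  0.016 ]
Bs [ 0.3769 -0.253   0.016 ]
11.665777872327027 -79.30602972868341 0.04641076648427249 0.04400642750770731
```

```bash
python3 - <<'E'
from h import *
plan((.377,-.253,.09,-168.8),(.377,-.253,.015,-168.8),g=0)
E
```

```text
at [ 0.4305 -0.2745  0.195 ] rot [ 180.    -0.  -179.9] t 10.18 w 0.0441
[0, np.float64(0.223), np.float64(0.09), np.float64(0.437), np.float64(-0.0154)] rows 1
[0, np.float64(0.213), np.float64(0.111), np.float64(0.437), np.float64(-0.0154)] rows 1
[0, np.float64(0.0), np.float64(0.0), np.float64(0.625), np.float64(-0.0)] rows 2
```

drive_tool(
  increments=[
    [[0,0.446,0.179,0.45,-0.031],[0,0.446,0.179,0.87,-0.031],[0,0.446,0.179,0.87,-0.031],[0,0.446,0.179,0.87,-0.031]],
  ],
)

```text
time_s: 10.68
tcp_pos: [0.3795, -0.2546, 0.0921]
eef_rot: [-180.0, -0.0, -168.8]
contact_force: [0.9, -1.1, -0.2]
gripper_width: 0.0439
gripper_force: 0.0
```

drive_tool(
  increments=[
    [[0,0,0,0.3,0],[0,0,0,0.55,0],[0,0,0,0.63,0],[0,0,0,0.63,0]],
  ],
)

```text
time_s: 11.18
tcp_pos: [0.379, -0.2541, 0.0163]
eef_rot: [-180.0, 0.0, -168.8]
contact_force: [-0.0, 0.1, 0.6]
gripper_width: 0.0436
gripper_force: 0.0
```

drive_tool(
  increments=[
    [[-1,0,0,0,0],[-1,0,0,0,0],[-1,0,0,0,0],[-1,0,0,0,0]],
  ],
)

```text
time_s: 11.68
tcp_pos: [0.3788, -0.2539, 0.0166]
eef_rot: [-179.9, 0.1, -168.8]
contact_force: [-0.2, 1.3, 7.2]
gripper_width: 0.0312
gripper_force: 30.0
```

drive_tool(
  increments=[
    [[-1,0,0,-0.2,0],[-1,0,0,-0.6,0],[-1,0,0,-1,0],[-1,0,0,-1,0]],
  ],
)

```text
time_s: 12.18
tcp_pos: [0.38, -0.2543, 0.1395]
eef_rot: [-179.8, 0.4, -168.8]
contact_force: [0.4, 0.5, -1.3]
gripper_width: 0.0312
gripper_force: 30.0
```

```bash
python3 - <<'E'
from h import *
plan((.6486,.264,.14,-121.8),g=-1)
snap('wrist','w5')
E
```

```text
at [ 0.38   -0.2543  0.1395] rot [-179.8    0.4 -168.8] t 12.18 w 0.0312
[-1, np.float64(-0.607), np.float64(0.76), np.float64(-0.001), np.float64(-0.0261)] rows 2
[-1, np.float64(-0.723), np.float64(0.651), np.float64(-0.001), np.float64(-0.0261)] rows 2
[-1, np.float64(-0.82), np.float64(0.524), np.float64(-0.001), np.float64(-0.0261)] rows 2
[-1, np.float64(-0.894), np.float64(0.383), np.float64(-0.001), np.float64(-0.0261)] rows 2
[-1, np.float64(-0.945), np.float64(0.232), np.float64(-0.001), np.float64(-0.0261)] rows 2
```

View pics/w5.png

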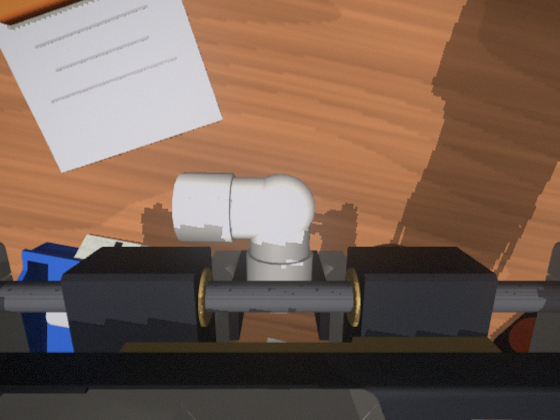

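The elbow is held by its leg (280,265) and looks level. Carrying it to the empty bay.

drive_tool(
  increments=[
    [[-1,-0.607,0.76,0,-0.026],[-1,-0.607,0.76,0,-0.026],[-1,-0.607,0.76,0,-0.026]],
  ],
)

```text
time_s: 12.6
tcp_pos: [0.4322, -0.1477, 0.1346]
eef_rot: [180.0, -0.1, -159.2]
contact_force: [-0.4, -0.2, -1.1]
gripper_width: 0.0313
gripper_force: 30.0
```

drive_tool(
  increments=[
    [[-1,-0.723,0.65,0,-0.026],[-1,-0.723,0.65,0,-0.026],[-1,-0.723,0.65,0,-0.026]],
  ],
)

```text
time_s: 12.98
tcp_pos: [0.486, -0.0447, 0.1345]
eef_rot: [180.0, -0.1, -149.9]
contact_force: [-0.0, -0.6, -0.7]
gripper_width: 0.0313
gripper_force: 30.0
```

drive_tool(
  increments=[
    [[-1,-0.82,0.524,0,-0.026],[-1,-0.82,0.524,0,-0.026],[-1,-0.82,0.524,0,-0.026]],
  ],
)

```text
time_s: 13.35
tcp_pos: [0.5399, 0.0584, 0.1343]
eef_rot: [180.0, -0.1, -140.6]
contact_force: [0.2, -1.1, -0.6]
gripper_width: 0.0312
gripper_force: 30.0
```

drive_tool(
  increments=[
    [[-1,-0.894,0.383,0,-0.026],[-1,-0.894,0.383,0,-0.026],[-1,-0.894,0.383,0,-0.026]],
  ],
)

```text
time_s: 13.72
tcp_pos: [0.5937, 0.1615, 0.134]
eef_rot: [180.0, -0.1, -131.3]
contact_force: [0.2, -0.2, -1.3]
gripper_width: 0.0313
gripper_force: 30.0
```

drive_tool(
  increments=[
    [[-1,-0.945,0.232,0,-0.026],[-1,-0.945,0.232,0,-0.026],[-1,-0.945,0.232,0,-0.026],[-1,-0.945,0.232,0,-0.026]],
  ],
)

```text
time_s: 14.22
tcp_pos: [0.6463, 0.2621, 0.1343]
eef_rot: [179.9, -0.1, -122.1]
contact_force: [-0.5, -0.0, -0.2]
gripper_width: 0.0316
gripper_force: 30.0
```

```bash
python3 - <<'E'
from h import *
plan((.6486,.264,.1,-121.8),(.6486,.264,.022,-121.8),g=-1)
E
```

```text
at [0.6463 0.2621 0.1343] rot [ 1.799e+02 -1.000e-01 -1.221e+02] t 14.22 w 0.0316
[-1, np.float64(-0.024), np.float64(-0.008), np.float64(0.286), np.float64(-0.0007)] rows 1
[-1, np.float64(0.0), np.float64(0.0), np.float64(0.65), np.float64(-0.0)] rows 2
```

drive_tool(
  increments=[
    [[-1,-0.024,-0.008,0.4,0],[-1,-0.024,-0.008,0.7,0],[-1,-0.024,-0.008,0.93,0],[-1,-0.024,-0.008,0.93,0]],
  ],
)

```text
time_s: 14.72
tcp_pos: [0.6481, 0.2635, 0.0225]
eef_rot: [179.9, -0.2, -122.1]
contact_force: [0.4, -0.9, 0.6]
gripper_width: 0.0316
gripper_force: 30.0
```

drive_tool(
  increments=[
    [[-0.05,0,0,0,0],[-0.05,0,0,0,0],[-0.05,0,0,0,0]],
  ],
)

```text
time_s: 15.1
tcp_pos: [0.6498, 0.266, 0.0251]
eef_rot: [-180.0, 0.1, -122.0]
contact_force: [0.4, 0.3, 0.4]
gripper_width: 0.0415
gripper_force: 0.0
```

drive_tool(
  increments=[
    [[-0.05,0,0,-0.3,0],[-0.05,0,0,-0.8,0],[-0.05,0,0,-1,0],[0,0,0,-1,0]],
  ],
)

```text
time_s: 15.6
tcp_pos: [0.6507, 0.2668, 0.1476]
eef_rot: [-179.9, 0.3, -122.0]
contact_force: [-0.1, -0.5, -0.9]
gripper_width: 0.0434
gripper_force: 0.0
```

```bash
python3 - <<'E'
from h import *
snap('wrist','w6')
plan((.44,.24,.16,-121.8),g=0)
E
```

```text
at [0.6498 0.2663 0.1455] rot [-1.80e+02  1.00e-01 -1.22e+02] t 15.65 w 0.0438
[0, np.float64(0.556), np.float64(0.683), np.float64(-0.06), np.float64(-0.0003)] rows 2
[0, np.float64(0.555), np.float64(0.684), np.float64(-0.06), np.float64(-0.0003)] rows 2
```

View pics/w6.png

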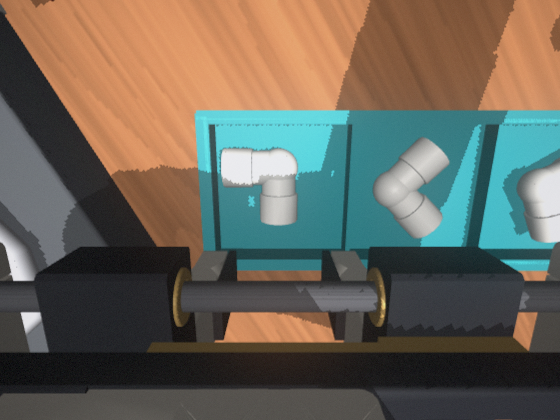

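All three bays now hold a flat elbow: the spare at (265,180), the others untouched at (410,190) and (545,200). Next is the coupling.

```bash
python3 - <<'E'
from h import *
plan((.369,.271,.15,-150),(.369,.271,.028,-150),g=.25)
E
```

```text
at [0.6498 0.2663 0.1455] rot [-1.80e+02  1.00e-01 -1.22e+02] t 15.65 w 0.0438
[0.25, np.float64(0.402), np.float64(0.668), np.float64(-0.012), np.float64(0.0259)] rows 2
[0.25, np.float64(0.505), np.float64(0.594), np.float64(-0.012), np.float64(0.0259)] rows 2
[0.25, np.float64(0.595), np.float64(0.504), np.float64(-0.012), np.float64(0.0259)] rows 2
[0.25, np.float64(-0.0), np.float64(0.0), np.float64(0.508), np.float64(-0.0)] rows 1
[0.25, np.float64(-0.0), np.float64(0.0), np.float64(0.508), np.float64(-0.0)] rows 1
```

drive_tool(
  increments=[
    [[0.25,0.402,0.668,0,0.026],[0.25,0.402,0.668,0,0.026],[0.25,0.402,0.668,0,0.026]],
  ],
)

```text
time_s: 16.02
tcp_pos: [0.5536, 0.2671, 0.1434]
eef_rot: [180.0, -0.1, -131.3]
contact_force: [0.9, -0.3, 0.8]
gripper_width: 0.054
gripper_force: 0.0
```

drive_tool(
  increments=[
    [[0.25,0.505,0.594,0,0.026],[0.25,0.505,0.594,0,0.026],[0.25,0.505,0.594,0,0.026]],
  ],
)

```text
time_s: 16.4
tcp_pos: [0.4611, 0.2689, 0.1437]
eef_rot: [180.0, -0.0, -140.6]
contact_force: [1.2, 0.6, 0.6]
gripper_width: 0.0548
gripper_force: 0.0
```

drive_tool(
  increments=[
    [[0.25,0.595,0.504,0,0.026],[0.25,0.595,0.504,0,0.026],[0.25,0.595,0.504,0,0.026],[0.25,0.595,0.504,0,0.026]],
  ],
)

```text
time_s: 16.9
tcp_pos: [0.3698, 0.2713, 0.144]
eef_rot: [-180.0, 0.0, -150.0]
contact_force: [0.1, 0.0, 0.1]
gripper_width: 0.0549
gripper_force: 0.0
```

```bash
python3 - <<'E'
from h import *
plan((.369,.271,.12,-150),(.369,.271,.028,-150),g=.25)
E
```

```text
at [0.3698 0.2713 0.144 ] rot [-180.    0. -150.] t 16.9 w 0.0549
[0.25, np.float64(0.007), np.float64(0.001), np.float64(0.2), np.float64(-0.0001)] rows 1
[0.25, np.float64(0.0), np.float64(0.0), np.float64(0.767), np.float64(-0.0)] rows 2
```

drive_tool(
  increments=[
    [[0.25,0,0,0.35,0],[0.25,0,0,0.7,0],[0.25,0,0,0.96,0],[0.25,0,0,0.96,0]],
  ],
)

```text
time_s: 17.4
tcp_pos: [0.369, 0.2692, 0.0265]
eef_rot: [-179.8, -0.3, -150.1]
contact_force: [0.0, 0.5, 0.6]
gripper_width: 0.0547
gripper_force: 0.0
```

drive_tool(
  increments=[
    [[-1,0,0,0,0],[-1,0,0,0,0],[-1,0,0,0,0],[-1,0,0,0,0]],
  ],
)

```text
time_s: 17.9
tcp_pos: [0.3694, 0.2716, 0.0299]
eef_rot: [179.9, 0.1, -150.0]
contact_force: [-0.8, -0.1, 7.4]
gripper_width: 0.0323
gripper_force: 30.0
```

drive_tool(
  increments=[
    [[-1,0,0,-0.2,0],[-1,0,0,-0.6,0],[-1,0,0,-1,0],[-1,0,0,-1,0]],
  ],
)

```text
time_s: 18.4
tcp_pos: [0.3701, 0.2727, 0.1528]
eef_rot: [179.8, 0.4, -150.0]
contact_force: [-0.7, 0.2, 0.1]
gripper_width: 0.0325
gripper_force: 30.0
```

```bash
python3 - <<'E'
from h import *
snap('wrist','w7')
plan((.593,-.219,.15,-180),g=-1)
E
```

```text
at [0.3693 0.2716 0.1507] rot [ 179.9    0.2 -150.1] t 18.45 w 0.0324
[-1, np.float64(0.085), np.float64(-0.895), np.float64(0.001), np.float64(0.0166)] rows 2
[-1, np.float64(-0.009), np.float64(-0.899), np.float64(0.001), np.float64(0.0166)] rows 2
[-1, np.float64(-0.103), np.float64(-0.893), np.float64(0.001), np.float64(0.0166)] rows 2
[-1, np.float64(-0.195), np.float64(-0.877), np.float64(0.001), np.float64(0.0166)] rows 2
[-1, np.float64(-0.286), np.float64(-0.852), np.float64(0.001), np.float64(0.0166)] rows 2
```

View pics/w7.png

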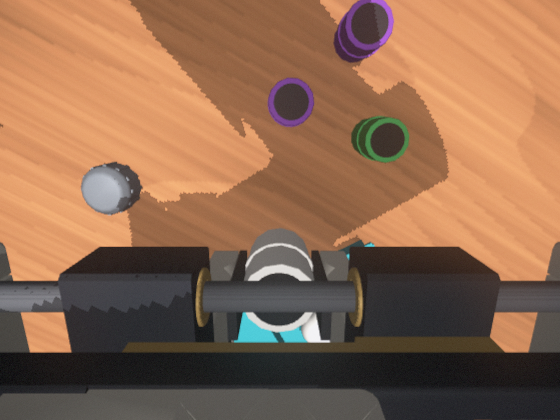

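The white coupling is held at (280,275), and the decoys stand at (290,102), (365,35) and (382,138). The cap's top is at (106,190), which I can measure from this picture.

drive_tool(
  increments=[
    [[-1,0.085,-0.895,0,0.017],[-1,0.085,-0.895,0,0.017],[-1,0.085,-0.895,0,0.017]],
  ],
)

```text
time_s: 18.82
tcp_pos: [0.4133, 0.1697, 0.1477]
eef_rot: [-180.0, -0.1, -156.4]
contact_force: [0.2, 0.6, -0.3]
gripper_width: 0.0324
gripper_force: 30.0
```

drive_tool(
  increments=[
    [[-1,-0.009,-0.899,0,0.017],[-1,-0.009,-0.899,0,0.017],[-1,-0.009,-0.899,0,0.017]],
  ],
)

```text
time_s: 19.2
tcp_pos: [0.4581, 0.0724, 0.1477]
eef_rot: [-180.0, -0.1, -162.5]
contact_force: [-0.4, -0.2, -0.6]
gripper_width: 0.0322
gripper_force: 30.0
```

drive_tool(
  increments=[
    [[-1,-0.103,-0.893,0,0.017],[-1,-0.103,-0.893,0,0.017],[-1,-0.103,-0.893,0,0.017]],
  ],
)

```text
time_s: 19.58
tcp_pos: [0.5027, -0.0252, 0.1477]
eef_rot: [-180.0, -0.1, -168.6]
contact_force: [-0.6, 0.6, -0.5]
gripper_width: 0.0324
gripper_force: 30.0
```

drive_tool(
  increments=[
    [[-1,-0.195,-0.877,0,0.017],[-1,-0.195,-0.877,0,0.017],[-1,-0.195,-0.877,0,0.017]],
  ],
)

```text
time_s: 19.95
tcp_pos: [0.5469, -0.1231, 0.1477]
eef_rot: [-180.0, -0.1, -174.7]
contact_force: [-0.0, 1.0, -0.2]
gripper_width: 0.0321
gripper_force: 30.0
```

drive_tool(
  increments=[
    [[-1,-0.286,-0.852,0,0.017],[-1,-0.286,-0.852,0,0.017],[-1,-0.286,-0.852,0,0.017],[-1,-0.286,-0.852,0,0.017]],
  ],
)

```text
time_s: 20.45
tcp_pos: [0.5899, -0.2193, 0.1481]
eef_rot: [180.0, -0.1, 179.4]
contact_force: [0.4, 0.1, -0.9]
gripper_width: 0.0324
gripper_force: 30.0
```

```bash
python3 - <<'E'
from h import *
d=np.load('pics/w7.npz');m={k:d[k] for k in d}
print(px2w(m,106,190,.032).round(4))
plan((.593,-.219,.036,-180),g=-1)
E
```

```text
[0.4244 0.142  0.032 ]
at [ 0.5899 -0.2193  0.1481] rot [ 1.800e+02 -1.000e-01  1.794e+02] t 20.45 w 0.0324
[-1, np.float64(-0.026), np.float64(0.003), np.float64(0.934), np.float64(-0.0018)] rows 2
```

drive_tool(
  increments=[
    [[-1,-0.026,0,0.4,0],[-1,-0.026,0,0.75,0],[-1,-0.026,0,0.94,0],[-1,-0.026,0,0.94,0]],
  ],
)

```text
time_s: 20.95
tcp_pos: [0.5925, -0.219, 0.0349]
eef_rot: [180.0, -0.1, 179.4]
contact_force: [0.5, 0.6, -0.1]
gripper_width: 0.0323
gripper_force: 30.0
```

drive_tool(
  increments=[
    [[0,0,0,0,0],[0,0,0,0,0],[0,0,0,0,0]],
  ],
)

```text
time_s: 21.32
tcp_pos: [0.5938, -0.2209, 0.0367]
eef_rot: [-180.0, 0.1, 179.3]
contact_force: [0.4, -0.4, 0.3]
gripper_width: 0.0437
gripper_force: 0.0
```

drive_tool(
  increments=[
    [[0,0,0,-0.3,0],[0,0,0,-0.8,0],[0,0,0,-1,0],[0,0,0,-1,0]],
  ],
)

```text
time_s: 21.82
tcp_pos: [0.5948, -0.2213, 0.1591]
eef_rot: [-180.0, 0.3, 179.3]
contact_force: [0.7, 0.0, -1.6]
gripper_width: 0.0438
gripper_force: 0.0
```

```bash
python3 - <<'E'
from h import *
plan((.52,.135,.18,-180),g=.6)
E
```

```text
at [ 0.5948 -0.2213  0.1591] rot [-180.     0.3  179.3] t 21.82 w 0.0438
[0.6, np.float64(0.165), np.float64(0.74), np.float64(-0.043), np.float64(-0.0005)] rows 2
[0.6, np.float64(0.162), np.float64(0.741), np.float64(-0.043), np.float64(-0.0005)] rows 2
[0.6, np.float64(0.16), np.float64(0.741), np.float64(-0.043), np.float64(-0.0005)] rows 2
[0.6, np.float64(0.158), np.float64(0.742), np.float64(-0.043), np.float64(-0.0005)] rows 2
```

drive_tool(
  increments=[
    [[0.6,0.16,0.74,-0.04,0],[0.6,0.16,0.74,-0.04,0],[0.6,0.16,0.74,-0.04,0]],
  ],
)

```text
time_s: 22.2
tcp_pos: [0.5746, -0.1304, 0.1604]
eef_rot: [180.0, -0.0, 179.4]
contact_force: [0.6, 0.1, -0.0]
gripper_width: 0.0672
gripper_force: 0.0
```

drive_tool(
  increments=[
    [[0.6,0.16,0.74,-0.04,0],[0.6,0.16,0.74,-0.04,0],[0.6,0.16,0.74,-0.04,0]],
  ],
)

```text
time_s: 22.58
tcp_pos: [0.5569, -0.042, 0.1653]
eef_rot: [180.0, -0.0, 179.4]
contact_force: [0.2, -0.0, 0.3]
gripper_width: 0.0703
gripper_force: 0.0
```

drive_tool(
  increments=[
    [[0.6,0.16,0.74,-0.04,0],[0.6,0.16,0.74,-0.04,0],[0.6,0.16,0.74,-0.04,0]],
  ],
)

```text
time_s: 22.95
tcp_pos: [0.539, 0.0466, 0.1701]
eef_rot: [-180.0, -0.0, 179.4]
contact_force: [-0.5, 0.2, 0.5]
gripper_width: 0.07
gripper_force: 0.0
```

drive_tool(
  increments=[
    [[0.6,0.16,0.74,-0.04,0],[0.6,0.16,0.74,-0.04,0],[0.6,0.16,0.74,-0.04,0],[0.6,0.16,0.74,-0.04,0],[0.6,0.16,0.74,-0.04,0]],
  ],
)

```text
time_s: 23.58
tcp_pos: [0.5211, 0.1338, 0.1749]
eef_rot: [-180.0, -0.0, 179.2]
contact_force: [1.1, 0.2, 0.1]
gripper_width: 0.0701
gripper_force: 0.0
```

```bash
python3 - <<'E'
from h import *
snap('wrist','w8');plan()
E
```

```text
at [0.5211 0.1339 0.175 ] rot [-180.    -0.   179.2] t 23.62 w 0.0701
```

View pics/w8.png

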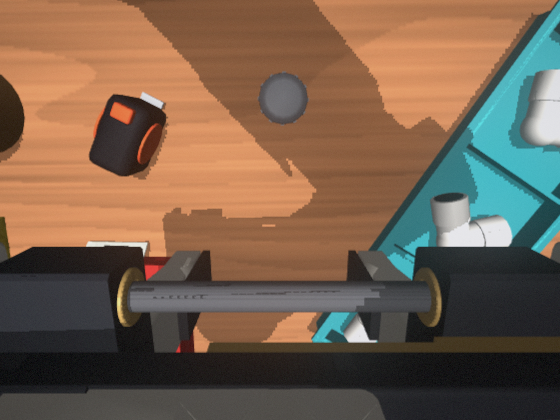

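The cap is at (283,98), clear on both sides.

```bash
python3 - <<'E'
from h import *
d=np.load('pics/w8.npz');m={k:d[k] for k in d}
p=px2w(m,283,98,.03);print(p.round(4))
plan((p[0],p[1],.1,179.3),(p[0],p[1],.014,179.3),g=.6)
E
```

```text
[0.4291 0.1387 0.03  ]
at [0.5211 0.1339 0.175 ] rot [-180.    -0.   179.2] t 23.62 w 0.0701
[0.6, np.float64(0.767), np.float64(0.03), np.float64(0.625), np.float64(-0.0002)] rows 2
[0.6, np.float64(0.0), np.float64(0.0), np.float64(0.717), np.float64(-0.0)] rows 2
```

drive_tool(
  increments=[
    [[0.6,0.4,0.03,0.3,0],[0.6,0.767,0.03,0.62,0],[0.6,0.767,0.03,0.62,0],[0.6,0.767,0.03,0.62,0]],
  ],
)

```text
time_s: 24.12
tcp_pos: [0.4297, 0.1399, 0.1013]
eef_rot: [180.0, 0.1, 179.3]
contact_force: [0.1, 0.7, -0.0]
gripper_width: 0.0702
gripper_force: 0.0
```

drive_tool(
  increments=[
    [[0.6,0,0,0.35,0],[0.6,0,0,0.6,0],[0.6,0,0,0.71,0],[0.6,0,0,0.71,0]],
  ],
)

```text
time_s: 24.62
tcp_pos: [0.4295, 0.1397, 0.0154]
eef_rot: [-180.0, -0.0, 179.3]
contact_force: [0.2, -0.2, 0.2]
gripper_width: 0.0702
gripper_force: 0.0
```

drive_tool(
  increments=[
    [[-1,0,0,0,0],[-1,0,0,0,0],[-1,0,0,0,0],[-1,0,0,0,0]],
  ],
)

```text
time_s: 25.12
tcp_pos: [0.4291, 0.14, 0.0161]
eef_rot: [180.0, 0.0, 179.3]
contact_force: [-1.8, 0.1, 6.4]
gripper_width: 0.041
gripper_force: 30.0
```

drive_tool(
  increments=[
    [[-1,0,0,-0.2,0],[-1,0,0,-0.6,0],[-1,0,0,-1,0],[-1,0,0,-1,0]],
  ],
)

```text
time_s: 25.62
tcp_pos: [0.4307, 0.1412, 0.1393]
eef_rot: [179.7, 0.3, 179.4]
contact_force: [-0.4, -0.4, -1.6]
gripper_width: 0.0415
gripper_force: 30.0
```

```bash
python3 - <<'E'
from h import *
plan((.642,-.034,.135,-180),(.642,-.034,.024,-180),g=-1)
E
```

```text
at [0.4307 0.1412 0.1393] rot [179.7   0.3 179.4] t 25.62 w 0.0415
[-1, np.float64(-0.592), np.float64(-0.48), np.float64(0.012), np.float64(-0.0006)] rows 2
[-1, np.float64(-0.59), np.float64(-0.482), np.float64(0.012), np.float64(-0.0006)] rows 2
[-1, np.float64(-0.589), np.float64(-0.485), np.float64(0.012), np.float64(-0.0006)] rows 2
[-1, np.float64(0.0), np.float64(-0.0), np.float64(0.925), np.float64(-0.0)] rows 2
```

drive_tool(
  increments=[
    [[-1,-0.59,-0.48,0,0],[-1,-0.59,-0.48,0,0],[-1,-0.59,-0.48,0,0]],
  ],
)

```text
time_s: 26.0
tcp_pos: [0.4994, 0.08, 0.1343]
eef_rot: [-179.9, -0.1, 179.2]
contact_force: [-0.7, 0.0, -0.6]
gripper_width: 0.0411
gripper_force: 30.0
```

drive_tool(
  increments=[
    [[-1,-0.59,-0.48,0,0],[-1,-0.59,-0.48,0,0],[-1,-0.59,-0.48,0,0]],
  ],
)

```text
time_s: 26.38
tcp_pos: [0.5692, 0.022, 0.1343]
eef_rot: [-180.0, -0.1, 179.2]
contact_force: [-0.5, -0.1, -0.7]
gripper_width: 0.0413
gripper_force: 30.0
```

drive_tool(
  increments=[
    [[-1,-0.6,-0.48,0,0],[-1,-0.6,-0.48,0,0],[-1,-0.6,-0.48,0,0],[-1,-0.6,-0.48,0,0]],
  ],
)

```text
time_s: 26.88
tcp_pos: [0.6391, -0.0348, 0.135]
eef_rot: [180.0, -0.1, 179.3]
contact_force: [-0.0, 0.4, -0.9]
gripper_width: 0.0416
gripper_force: 30.0
```

drive_tool(
  increments=[
    [[-1,0,0,0.4,0],[-1,0,0,0.75,0],[-1,0,0,0.91,0],[-1,0,0,0.91,0]],
  ],
)

```text
time_s: 27.38
tcp_pos: [0.6384, -0.0347, 0.025]
eef_rot: [-180.0, -0.2, 179.4]
contact_force: [1.0, 0.8, 0.1]
gripper_width: 0.0413
gripper_force: 30.0
```

drive_tool(
  increments=[
    [[0.22,0,0,0,0],[0.22,0,0,0,0],[0.22,0,0,0,0]],
  ],
)

```text
time_s: 27.75
tcp_pos: [0.6409, -0.0354, 0.0275]
eef_rot: [180.0, 0.1, 179.3]
contact_force: [0.8, -0.7, 0.1]
gripper_width: 0.0533
gripper_force: 0.0
```

drive_tool(
  increments=[
    [[0.22,0,0,-0.3,0],[0.22,0,0,-0.8,0],[0.22,0,0,-1,0],[0.22,0,0,-1,0],[0.22,0,0,-1,0]],
  ],
)

```text
time_s: 28.38
tcp_pos: [0.64, -0.0357, 0.1461]
eef_rot: [180.0, -0.0, 179.3]
contact_force: [0.3, -0.7, -0.4]
gripper_width: 0.0535
gripper_force: 0.0
```

```bash
python3 - <<'E'
from h import *
a,_=snap('top','t9');b,_=snap('scene','s9');plan()
a=cv2.resize(a[70:250,70:490],(800,343));b=cv2.resize(b[140:380,70:490],(440,251))
o=np.zeros((600,800,3),np.uint8);o[:343]=a;o[345:596,:440]=b
cv2.imwrite('pics/final.png',o[:,:,::-1])
E
```

```text
at [ 0.6397 -0.0357  0.1453] rot [-1.800e+02 -1.000e-01  1.793e+02] t 28.48 w 0.0534
```

View pics/final.png

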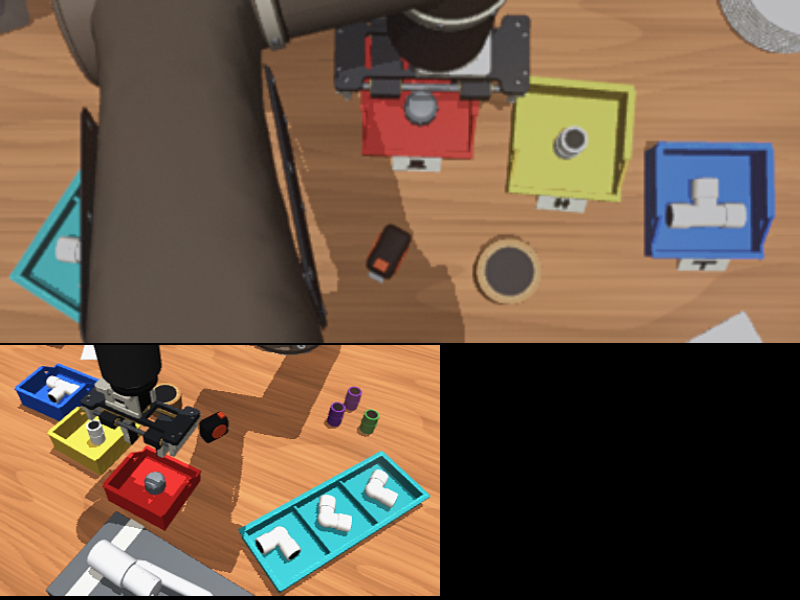

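Everything is placed: cap in red (420,105), coupling in yellow (572,140), tee in blue (705,205), and three flat elbows in the tray.

```bash
python3 -c "
from h import *
print(job.close_job())"
```

```text
the job is handed in; nothing more can be done
None
```

I handed the job in at about 28.5 s of simulated time: tee in the blue bin, spare elbow flat in the tee's old bay with the two correct elbows left alone, coupling in the yellow bin and cap in the red; the final pictures show all of this, but no verdict came back.

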